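Seat the sample bottle in the cooling well

ROBOT

A 6-joint arm with a two-finger parallel gripper is mounted at the origin on the work surface. World frame = base frame: x ahead of the robot, y to its left, z up, the work surface at z = 0. Lengths are in m, angles in rad, forces in N, time in s.
With the tool pointing down it reaches from about 0.25 to 0.8 m from the base axis. Payload 3.9 kg.
Tool frame: the origin (TCP) lies on the front face of the gripper's body, between the roots of the fingers; the fingertips stand 73 mm ahead of it and the grasp point (between the pads) lies 54 mm ahead of it (arm.pinch_z is the distance from the TCP to the grasp point, in m); x points along the fingers, y is the direction in which the jaws open and shut, and the axes are right-handed (so a half turn about x gives the same grasp; the last joint's range is limited). The gripper opens to 85 mm and grips with 20 to 120 N. Pads are 22 mm wide; open, the fingers measure 114 mm over their backs; the gripper's body (76 mm by 85 mm) begins 54 mm behind the grasp point. The pads swing forward as they close: fully open they stand 13 mm farther back than shut.
Start: joints at [1.325, 0.26, -0.138, 1.173, 0, 1.571], TCP at [0.128, 0.509, 0.304] pointing down, gripper open.
Joint ranges: [-2.78, 2.78], [-0.83, 1.72], [-1.28, 1.37], [-1.9, 2.12], [-1.57, 1.48], [-3.14, 3.14]. Speed limits (rad/s): [2.57, 2.57, 3.14, 3.14, 3.14, 3.14].

INTERFACE

Orientations are given as [roll, pitch, yaw] about the fixed x, y, z axes, in that order (R = Rz(yaw) Ry(pitch) Rx(roll)).
In Python, from bench import arm gives the robot as it stands.
- The arm moves only by the shell command python3 -m inch 'ROWS' [FORCE]. ROWS is JSON, a list of rows, each a list of 3 entries, a list of its own where there are three numbers: the shift along the tool's x, y, z in mm, then the turn, a rotation vector about the tool's x, y, z in rad, then the finger opening in mm, from 0 to 85.4. In form: [[[dx, dy, dz], [rx, ry, rz], grip], ...]. A call has 1 to 12 rows; each row shifts and turns the pose as measured when the row begins, along the tool's axes as they then stand; what a row does not reach is not made up. A row lasts 1/8 s, in which the tool goes at most 62.5 mm and 10.7 degrees, less where a joint would pass 70% of its speed; a pose out of reach is approached as far as the arm can. A call is refused whole if a number of a shift passes 62.5 or a number of a turn 0.188, either way. A call with a gripper value outside its range is refused whole. The fingers move at their own pace and stop on an object; FORCE is the grip in N (left out, the last holds). Time passes only in rows, so rows that do not move let the fingers close. It gives the time, the measured TCP pose, the force and the opening at its end, in the units of the state.
- arm.observe(): the state, without advancing time (a new reading comes with each control period).
- arm.grab_frame(name): name is "scene" or "top" or "wrist"; returns the picture (384x512x3 uint8, red, green, blue); there is no depth.
- arm.camera_params(name): a dict with "camera_matrix" (3x3 intrinsics, pixels), "origin" and "attitude" of the camera in the world. Camera axes: x right, y up, looking along -z (the intrinsics and any distortion apply to the point x, -y, -z); pixel columns grow to the right and rows downward; lengths in m; the calibration is good to about 2 mm. The wrist camera is an equidistant fisheye: a pixel r from the principal point sees the ray r / f radians off the axis. A picture is of the moment at which its call begins: read the wrist's pose just before it. camera_params takes no time and is no camera call; for the wrist camera it gives the pose at the moment of the call.
- arm.finish_job(): hands the job in, once; it reports no verdict.
The state is a dict: "time_s": time; "joint_pos": joint angles; "qd": joint speeds; "joint_efforts": joint torques, N m; "tcp_pos": TCP position; "orientation": TCP orientation; "force": force on the tool from outside, world axes, zero at the start; "wrist_torque": the same for the moment, N m; "grip_width": opening from 0.0 (shut) to 1.0 (fully open).
Only numpy, scipy, OpenCV 4.12 (cv2) and the standard library are available. Lean on these libraries where they do the work, as an engineer would, in place of code of your own. Each camera call takes 0.05 s, during which the arm holds its last target. There are 200 camera calls.

TASK

Stand the blue-capped bottle in the white cooling well: lower it in until you feel it touch the well's floor, whose height you cannot know beforehand, and only then let go. Do not drop it or ram it down, and leave the red-capped and grey-capped bottles standing where they are.

Things in the scene. Friction and masses are not known exactly. Their poses are not given: they have to be found in the camera images.
- blue_bottle_mid (a point): Upright round sample bottle, 44 mm in diameter and 140 mm tall, white body with a paper label, straight-sided blue screw cap (the top 34 mm, also 44 mm in diameter). Stands loose on the bench. This point is its centre, 70 mm above its underside; z runs up the bottle. Mass 0.15 to 0.31 kg. It can be gripped across the cap from above; gripped within the top 30 mm, the fingers stay above the well's rim.
- well: White cooling well, fixed, 160 x 160 mm, 90 mm high; vent slots on its +x side, small dark display on top towards -x. A vertical round hole, 64 mm in diameter, opens in the middle of its top, straight above the origin (centre of the underside, on the bench; z up). Inside is a flat floor, left anywhere from 43 to 78 mm below the rim (not reported), with a springy pad: it gives 1 mm per 2.5 N, then stops hard at 5 mm.
- red_bottle_mid (a point): Upright round sample bottle, 44 mm in diameter and 140 mm tall, white body with a paper label, straight-sided red screw cap (the top 34 mm, also 44 mm in diameter). Stands loose on the bench. This point is its centre, 70 mm above its underside; z runs up the bottle. Bystander.
- grey_bottle_mid (a point): Upright round sample bottle, 44 mm in diameter and 140 mm tall, white body with a paper label, straight-sided grey screw cap (the top 34 mm, also 44 mm in diameter). Stands loose on the bench. This point is its centre, 70 mm above its underside; z runs up the bottle. Bystander.

How it is judged:
By the outcome, as a careful person would: the job done as asked, in the order asked, and still so for the second after the job is handed in, with the robot touching nothing.
It also fails if it takes over 48 s, if anything falls off the work surface, if the arm or the gripper's body presses on something with over 40 N, if the wrist force passes 120 N, or if a joint passes its speed limit or range.

## Working session

There is one attempt and no reset: what is moved stays moved. The work goes in short steps, Python scripts to look and compute and a shell command to move; the robot and the scene stay as the last step left them, time stands still between calls to the robot, and variables do not carry over. Pictures are saved under pics/ and viewed, on a budget of 10 in all, crops included, one or two more only if the job needs it, and the job is handed in when it is done.

```bash
mkdir -p pics; ls; python3 - <<'E'
from bench import arm
import cv2,numpy as np
print(arm.observe())
ims=[]
for n in("scene","top"):
    p=arm.camera_params(n);print(n,p)
    im=arm.grab_frame(n);np.save(f"{n}.npy",im);ims.append(im)
    cv2.imwrite(f"pics/{n}.png",im[...,::-1])
E
```

```text
pics
{'time_s': 0.0, 'joint_pos': array([ 1.32502060e+00,  2.60665553e-01, -1.39408663e-01,  1.17271110e+00,
        2.57112270e-05,  1.57082262e+00]), 'qd': array([ 0.00051714, -0.00063097,  0.00020898, -0.00134055, -0.00166769,
        0.00098711]), 'joint_efforts': array([ 7.04006743e-04, -4.05676246e+01,  2.53921956e+01,  1.86372001e-02,
        1.49287125e-04,  1.43469117e-05]), 'tcp_pos': array([0.12759415, 0.50867937, 0.30305948]), 'orientation': array([-1.58369608,  1.56880717, -1.82949812]), 'force': array([-0.04856165, -0.42812932,  0.2200525 ]), 'wrist_torque': array([ 0.03497933, -0.00105849, -0.03074556]), 'grip_width': 1.001585367743164}
scene {'camera_matrix': array([[355.54332518,   0.        , 254.36522341],
       [  0.        , 355.54332518, 194.21234162],
       [  0.        ,   0.        ,   1.        ]]), 'origin': array([1.10259645, 0.00851947, 0.53108089]), 'attitude': array([ 0.87982962, -0.01808477,  1.65669383])}
top {'camera_matrix': array([[465.55528661,   0.        , 256.16791787],
       [  0.        , 465.55528661, 190.76277145],
       [  0.        ,   0.        ,   1.        ]]), 'origin': array([ 0.30719578, -0.03940013,  1.14012595]), 'attitude': array([ 0.22164515,  0.0036998 , -1.47839227])}
```

View pics/scene.png

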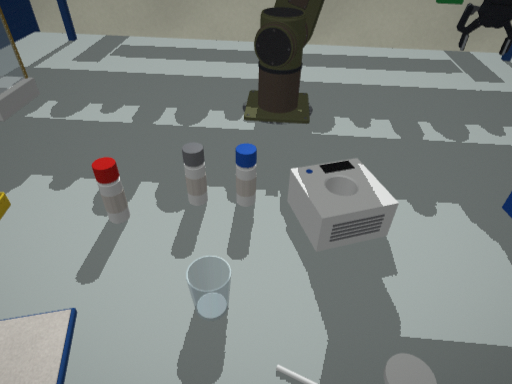

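View pics/top.png

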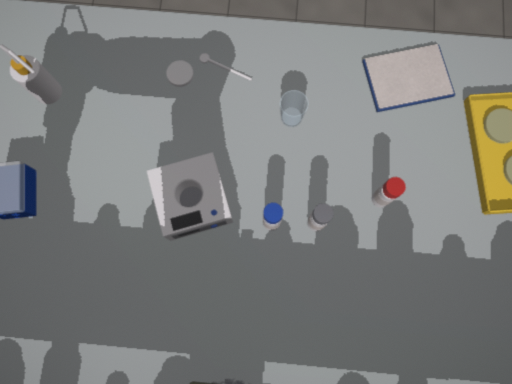

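The scene view shows the red cap at (107,170), the grey cap at (193,155), the blue cap at (246,156) and the well hole at about (341,186). In the top view, blue is at (273,213), grey at (322,215), red at (394,188) and the hole at about (189,194).

```bash
cat > h.py <<'E'
import numpy as np,cv2
from scipy.spatial.transform import Rotation as R
from bench import arm
def ray(n,uv,p=None):
    p=p or arm.camera_params(n);K=p["camera_matrix"]
    d=np.array([(uv[0]-K[0,2])/K[0,0],-(uv[1]-K[1,2])/K[1,1],-1.])
    return np.array(p["origin"]),R.from_euler("xyz",p["attitude"]).apply(d)
def plane(n,uv,z):
    o,d=ray(n,uv);return o+d*(z-o[2])/d[2]
def proj(n,X):
    p=arm.camera_params(n);c=R.from_euler("xyz",p["attitude"]).inv().apply(np.array(X)-p["origin"])
    K=p["camera_matrix"];return np.stack([K[0,2]+K[0,0]*c[:,0]/-c[:,2],K[1,2]+K[1,1]*c[:,1]/c[:,2]],1)
E
python3 - <<'E'
from h import *
T=np.load("top.npy");S=np.load("scene.npy")
for n,I in(("top",T),("scene",S)):
    H=cv2.cvtColor(I,cv2.COLOR_RGB2HSV).astype(int)
    for c,m in(("blue",(abs(H[...,0]-115)<12)&(H[...,1]>150)),("red",((H[...,0]<6)|(H[...,0]>174))&(H[...,1]>150))):
        k,l,s,ce=cv2.connectedComponentsWithStats(m.astype(np.uint8))
        for i in range(1,k):
            if 150<s[i,4]<900: print(n,c,s[i],ce[i],plane(n,ce[i],.133 if n=="top" else .125))
for c in("top",(189,194)),("scene",(341,186)):print(c,plane(*c,.09))
print("grey",plane("top",(322,213),.135))
a=cv2.resize(T[145:245,140:270],None,fx=6,fy=6,interpolation=cv2.INTER_CUBIC)
cv2.imwrite("pics/wt.png",a[...,::-1])
E
```

```text
top blue [  0 165  36  54 621] [ 27.11272142 195.0257649 ] [0.47675303 0.49007292 0.133     ]
top blue [264 203  18  20 279] [272.609319   212.77060932] [ 0.48685486 -0.05523454  0.133     ]
top red [385 178  20  20 306] [394.32352941 187.32679739] [ 0.56864999 -0.31927557  0.133     ]
scene blue [ 57   0  19  40 298] [66.23489933 19.18456376] [-0.46949861 -0.9260205   0.125     ]
scene blue [236 144  20  24 427] [245.49648712 154.8969555 ] [ 0.48754054 -0.05547768  0.125     ]
scene blue [ 57 308  19  76 414] [ 66.3647343  347.36956522] [ 0.91569664 -0.22045798  0.125     ]
scene red [ 92 157  27  26 544] [105.00367647 169.62867647] [ 0.56946487 -0.31953705  0.125     ]
('top', (189, 194)) [0.52065289 0.14009707 0.09      ]
('scene', (341, 186)) [0.52571261 0.14229455 0.09      ]
grey [ 0.49589279 -0.16286498  0.135     ]
```

View pics/wt.png

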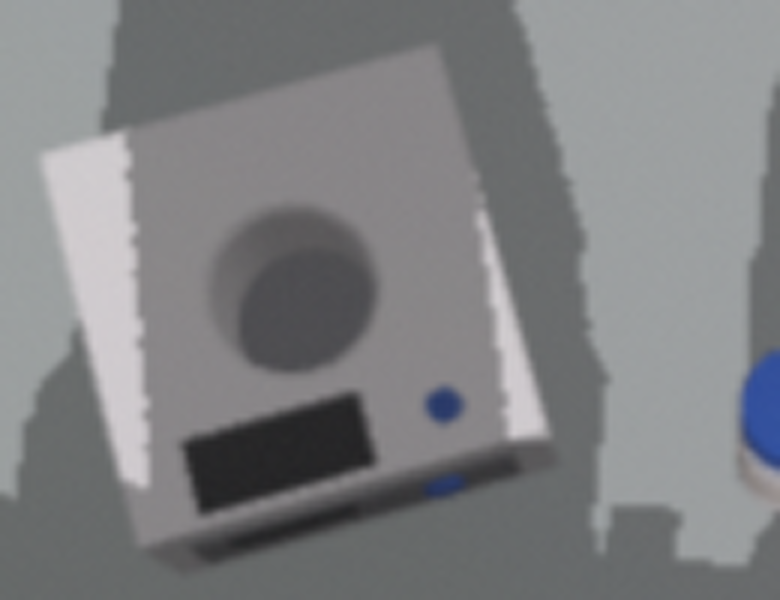

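```bash
cat >> h.py <<'E'
def go(X):
    s=arm.observe();M=R.from_euler("xyz",s["orientation"])
    print("t",round(s["time_s"],2),"tcp",s["tcp_pos"].round(4),"F",s["force"].round(2),"grip",round(s["grip_width"]*85.4,1))
    print("axes xyz rows",M.as_matrix().T.round(3).tolist(),"q",s["joint_pos"].round(3))
    print("tool shift mm",(M.inv().apply(np.array(X)-s["tcp_pos"])*1000).round(1))
E
python3 - <<'E'
from h import *
print(plane("top",(188.4,192.9),.09))
I=np.load("scene.npy")
# grey cap in top
T=np.load("top.npy");g=cv2.cvtColor(T,cv2.COLOR_RGB2GRAY)
C=cv2.fitEllipse
go([.487,-.055,.30])
E
```

```text
[0.52310922 0.14180099 0.09      ]
t 0.1 tcp [0.1277 0.5087 0.3032] F [-0.29 -0.03 -0.62] grip 85.5
axes xyz rows [[-0.0, -0.002, -1.0], [0.243, 0.97, -0.002], [0.97, -0.243, 0.0]] q [ 1.325  0.261 -0.139  1.173 -0.     1.571]
tool shift mm [   4.  -459.3  485.7]
```

```bash
python3 -m inch '[[[0,-6,60],[0.119,0,0],85],[[0,-6,60],[0.119,0,0],85],[[0,-6,60],[0.119,0,0],85],[[0,-6,60],[0.119,0,0],85],[[0,-6,60],[0.119,0,0],85],[[0,-6,60],[0.119,0,0],85],[[0,-6,60],[0.119,0,0],85],[[0,-6,60],[0.119,0,0],85],[[0,-6,60],[0.119,0,0],85],[[0,-6,60],[0.119,0,0],85],[[0,-6,60],[0.119,0,0],85],[[0,-6,60],[0.119,0,0],85]]'; python3 -c "
from h import *
go([.487,-.055,.30])"
```

```text
time_s: 1.6
tcp_pos: [0.4865, -0.0664, 0.2984]
orientation: [-0.554, 1.567, -2.264]
force: [1.4, 0.1, -0.2]
grip_width: 0.995
t 1.6 tcp [ 0.4865 -0.0664  0.2984] F [ 1.36  0.15 -0.25] grip 85.0
axes xyz rows [[-0.003, -0.003, -1.0], [0.99, -0.139, -0.002], [-0.139, -0.99, 0.003]] q [-0.134  0.206 -0.226  1.141 -0.003  1.577]
tool shift mm [ -1.6  -1.  -11.3]
```

```bash
python3 -m inch '[[[0,-1,-11],[0,0,0],85],[[0,0,0],[0,0,0],85],[[0,0,0],[0,0,0],85]]'; python3 - <<'E'
from h import *
go([.487,-.055,.174])
cv2.imwrite("pics/w1.png",arm.grab_frame("wrist")[...,::-1])
E
```

```text
time_s: 1.98
tcp_pos: [0.4859, -0.0586, 0.2974]
orientation: [-0.841, 1.565, -2.559]
force: [-0.2, -0.2, 0.1]
grip_width: 0.993
t 1.98 tcp [ 0.4859 -0.0586  0.2974] F [-0.24 -0.19  0.12] grip 84.8
axes xyz rows [[-0.005, -0.003, -1.0], [0.989, -0.146, -0.004], [-0.146, -0.989, 0.004]] q [-0.118  0.205 -0.229  1.141 -0.004  1.6  ]
tool shift mm [123.4   1.1  -4.2]
```

View pics/w1.png

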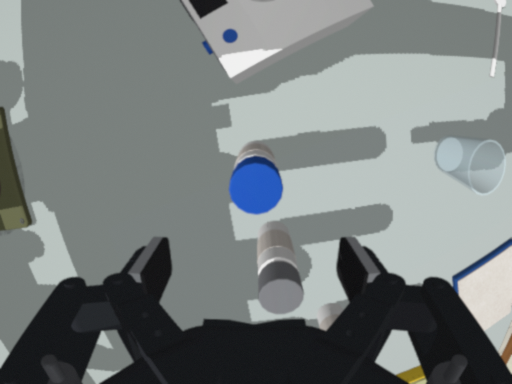

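The wrist view shows the blue cap at (256,187), grey at (281,290), and both fingers near row 265. I'll cross-check with a fisheye ray.

```bash
cat >> h.py <<'E'
def wplane(uv,z):
    p=arm.camera_params("wrist");K=p["camera_matrix"]
    x,y=(uv[0]-K[0,2])/K[0,0],(uv[1]-K[1,2])/K[1,1];t=np.hypot(x,y)
    d=R.from_euler("xyz",p["attitude"]).apply([np.sin(t)*x/t,-np.sin(t)*y/t,-np.cos(t)])
    o=p["origin"];return o+d*(z-o[2])/d[2]
E
python3 -c "
from h import *
print(arm.camera_params('wrist'))
print(wplane((256,187),.14),wplane((281,292),.14))"
```

```text
{'camera_matrix': array([[297.31863964,   0.        , 253.76989142],
       [  0.        , 297.31863964, 189.24173588],
       [  0.        ,   0.        ,   1.        ]]), 'origin': array([0.4973629 , 0.01173746, 0.36615826]), 'attitude': array([-0.28973087,  0.00358237, -0.14671544])}
[ 0.48872325 -0.05326604  0.14      ] [ 0.49717248 -0.15706792  0.14      ]
```

```bash
python3 -m inch '[[[15,1,-4],[0,0,0],85],[[35,0,0],[0,0,0],85],[[35,0,0],[0,0,0],85],[[25,0,0],[0,0,0],85],[[10,0,0],[0,0,0],85],[[0,0,0],[0,0,0],85]]'; python3 -c "
from h import *
go([.4875,-.0545,.174])"
```

```text
time_s: 2.78
tcp_pos: [0.4871, -0.0481, 0.1707]
orientation: [-1.038, 1.565, -2.743]
force: [-0.0, -1.2, 1.1]
grip_width: 0.995
t 2.77 tcp [ 0.4871 -0.0481  0.1707] F [-0.04 -1.23  1.08] grip 85.0
axes xyz rows [[-0.006, -0.002, -1.0], [0.991, -0.134, -0.005], [-0.134, -0.991, 0.003]] q [-0.097  0.302 -0.452  0.821 -0.003  1.608]
tool shift mm [-3.2  1.2  6.3]
```

```bash
python3 -m inch '[[[-3,1,6],[0,0,0],85],[[0,0,0],[0,0,0],85],[[0,0,0],[0,0,0],85]]'; python3 -c "
from h import *
go([.4875,-.0545,.174])"
```

```text
time_s: 3.15
tcp_pos: [0.4892, -0.0545, 0.1763]
orientation: [-0.145, 1.568, -1.849]
force: [-0.2, 0.5, -0.3]
grip_width: 0.997
t 3.15 tcp [ 0.4892 -0.0545  0.1763] F [-0.21  0.51 -0.34] grip 85.2
axes xyz rows [[-0.001, -0.003, -1.0], [0.991, -0.133, -0.0], [-0.133, -0.991, 0.003]] q [-0.109  0.298 -0.442  0.831 -0.003  1.595]
tool shift mm [ 2.3 -1.7  0.2]
```

```bash
python3 -m inch '[[[2,-1,0],[0,0,0],60],[[0,0,0],[0,0,0],40],[[0,0,0],[0,0,0],30],[[0,0,0],[0,0,0],30],[[0,0,0],[0,0,0],30],[[0,0,0],[0,0,0],30]]' 45; python3 -c "
from h import *
go([.4875,-.0545,.174])"
```

```text
time_s: 3.9
tcp_pos: [0.4884, -0.0546, 0.1751]
orientation: [0.349, 1.568, -1.356]
force: [-0.2, 0.5, 1.5]
grip_width: 0.505
t 3.9 tcp [ 0.4884 -0.0546  0.1751] F [-0.2   0.55  1.45] grip 43.1
axes xyz rows [[0.001, -0.003, -1.0], [0.991, -0.134, 0.001], [-0.134, -0.991, 0.003]] q [-0.11   0.297 -0.447  0.826 -0.003  1.595]
tool shift mm [ 1.1 -0.9  0.1]
```

```bash
python3 -m inch '[[[-6,0,0],[0,0,0],30],[[-15,0,0],[0,0,0],30],[[-25,0,0],[0,0,0],30],[[-25,0,0],[0,0,0],30],[[-25,0,0],[0,0,0],30],[[-18,0,0],[0,0,0],30],[[-8,0,0],[0,0,0],30],[[0,0,0],[0,0,0],30],[[0,0,0],[0,0,0],30]]'; python3 -c "
from h import *
go([.524,.142,.29])"
```

```text
time_s: 5.03
tcp_pos: [0.4855, -0.0538, 0.2975]
orientation: [-1.242, 1.561, -2.947]
force: [0.1, 0.2, -3.3]
grip_width: 0.507
t 5.03 tcp [ 0.4855 -0.0538  0.2975] F [ 0.12  0.21 -3.31] grip 43.3
axes xyz rows [[-0.009, -0.002, -1.0], [0.991, -0.134, -0.009], [-0.134, -0.991, 0.003]] q [-0.109  0.206 -0.227  1.146 -0.003  1.596]
tool shift mm [   6.8   12.1 -199.2]
```

```bash
python3 -m inch '[[[0,2,-12],[0,0,0],30],[[0,2,-25],[0,0,0],30],[[0,2,-35],[0,0,0],30],[[0,2,-40],[0,0,0],30],[[0,2,-35],[0,0,0],30],[[0,2,-25],[0,0,0],30],[[0,0,-15],[0,0,0],30],[[0,0,-8],[0,0,0],30],[[0,0,0],[0,0,0],30],[[0,0,0],[0,0,0],30]]'; python3 -c "
from h import *
go([.524,.142,.29])"
```

```text
time_s: 6.28
tcp_pos: [0.5227, 0.1473, 0.2907]
orientation: [-1.333, 1.551, -3.039]
force: [-0.0, -0.6, -1.6]
grip_width: 0.503
t 6.28 tcp [0.5227 0.1473 0.2907] F [-0.03 -0.59 -1.62] grip 42.9
axes xyz rows [[-0.02, -0.002, -1.0], [0.991, -0.134, -0.019], [-0.134, -0.991, 0.005]] q [ 0.273  0.309 -0.104  1.178  0.003  1.978]
tool shift mm [0.7 2.  5. ]
```

```bash
python3 -m inch '[[[0,2,5],[0,0,0.02],30],[[0,0,0],[0,0,0],30],[[0,0,0],[0,0,0],30]]'; python3 - <<'E'
from h import *
go([.524,.142,.29])
a=arm.grab_frame("scene")[60:260,200:420];b=arm.grab_frame("top")[140:250,130:260]
p=np.hstack([cv2.resize(a,(420,382)),cv2.resize(b,(380,382))])
cv2.imwrite("pics/m1.png",p[...,::-1])
E
```

```text
time_s: 6.65
tcp_pos: [0.5238, 0.1398, 0.2911]
orientation: [0.442, 1.565, -1.267]
force: [-0.3, -0.4, -1.7]
grip_width: 0.503
t 6.65 tcp [0.5238 0.1398 0.2911] F [-0.31 -0.42 -1.75] grip 42.9
axes xyz rows [[0.002, -0.005, -1.0], [0.991, -0.137, 0.002], [-0.137, -0.991, 0.005]] q [ 0.263  0.295 -0.123  1.153 -0.006  1.971]
tool shift mm [ 1.  -0.1 -2.2]
```

View pics/m1.png

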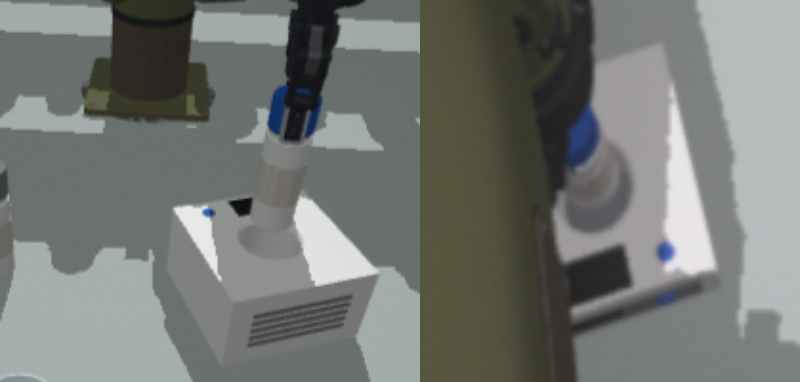

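The bottle hangs above the hole. Its underside is at about (342,176) in full-frame scene pixels. I'll compare that with the expected projection.

```bash
python3 -c "
from h import *
print(proj('scene',[[.524,.14,.1165],[.524,.14,.2565],[.524,.142,.09]]),plane('scene',(342.5,174.5),.1165))"
```

```text
[[342.06565394 174.84531707]
 [356.30602544 109.41727153]
 [340.76682797 185.46821624]] [0.52273827 0.14098006 0.1165    ]
```

```bash
python3 -m inch '[[[5,0,-2],[0,0,0],30],[[8,0,0],[0,0,0],30],[[8,0,0],[0,0,0],30],[[8,0,0],[0,0,0],30],[[0,0,0],[0,0,0],30]]'; python3 -c "
from h import *
go([.524,.142,.235])"
```

```text
time_s: 7.38
tcp_pos: [0.5238, 0.1421, 0.259]
orientation: [0.112, 1.565, -1.595]
force: [-0.1, -0.6, -2.1]
grip_width: 0.505
t 7.38 tcp [0.5238 0.1421 0.259 ] F [-0.08 -0.55 -2.1 ] grip 43.1
axes xyz rows [[-0.0, -0.006, -1.0], [0.991, -0.136, 0.001], [-0.136, -0.991, 0.006]] q [ 0.267  0.314 -0.181  1.077 -0.006  1.975]
tool shift mm [24.   0.2 -0.1]
```

```bash
python3 -m inch '[[[5,0,0],[0,0,0],30],[[6,0,0],[0,0,0],30],[[6,0,0],[0,0,0],30],[[6,0,0],[0,0,0],30],[[3,0,0],[0,0,0],30],[[0,0,0],[0,0,0],30],[[0,0,0],[0,0,0],30]]'; python3 -c "
from h import *
go([.524,.142,.225])"
```

```text
time_s: 8.25
tcp_pos: [0.5241, 0.142, 0.2315]
orientation: [0.235, 1.565, -1.473]
force: [0.7, -0.4, -2.3]
grip_width: 0.505
t 8.25 tcp [0.5241 0.142  0.2315] F [ 0.74 -0.35 -2.34] grip 43.1
axes xyz rows [[0.001, -0.006, -1.0], [0.991, -0.136, 0.001], [-0.136, -0.991, 0.006]] q [ 0.267  0.331 -0.231  1.01  -0.006  1.975]
tool shift mm [ 6.5 -0.1 -0. ]
```

```bash
cat > chk.py <<'E'
from bench import arm
s=arm.observe();f=s["force"][2];print(s["tcp_pos"].round(4),s["force"].round(2));raise SystemExit(f>1.0)
E
python3 -m inch '[[[1,0,0],[0,0,0],30],[[1,0,0],[0,0,0],30],[[0,0,0],[0,0,0],30]]' >/dev/null && python3 chk.py && python3 -m inch '[[[1,0,0],[0,0,0],30],[[1,0,0],[0,0,0],30],[[0,0,0],[0,0,0],30]]' >/dev/null && python3 chk.py && python3 -m inch '[[[1,0,0],[0,0,0],30],[[1,0,0],[0,0,0],30],[[0,0,0],[0,0,0],30]]' >/dev/null && python3 chk.py && python3 -m inch '[[[1,0,0],[0,0,0],30],[[1,0,0],[0,0,0],30],[[0,0,0],[0,0,0],30]]' >/dev/null && python3 chk.py
```

```text
[0.5244 0.1421 0.2298] [-0.22 -0.22 -3.46]False
```

```bash
sed -i 's/SystemExit(f>1.0)/SystemExit(int(f>1.0))/' chk.py
python3 -m inch '[[[1.5,0,0],[0,0,0],30],[[1.5,0,0],[0,0,0],30],[[0,0,0],[0,0,0],30]]' >/dev/null && python3 chk.py && python3 -m inch '[[[1.5,0,0],[0,0,0],30],[[1.5,0,0],[0,0,0],30],[[0,0,0],[0,0,0],30]]' >/dev/null && python3 chk.py && python3 -m inch '[[[1,0,0],[0,0,0],30],[[1,0,0],[0,0,0],30],[[0,0,0],[0,0,0],30]]' >/dev/null && python3 chk.py && python3 -m inch '[[[1,0,0],[0,0,0],30],[[1,0,0],[0,0,0],30],[[0,0,0],[0,0,0],30]]' >/dev/null && python3 chk.py
```

```text
[0.5244 0.142  0.2266] [ 0.01  1.12 -2.53]
[0.5244 0.142  0.2234] [ 0.51 -0.14 -2.13]
[0.5244 0.142  0.2213] [ 0.2  -0.89 -2.51]
[0.5245 0.142  0.2191] [-0.12 -0.81 -2.54]
```

```bash

python3 -m inch '[[[1,0,0],[0,0,0],30],[[1,0,0],[0,0,0],30],[[0,0,0],[0,0,0],30]]' >/dev/null && python3 chk.py && python3 -m inch '[[[1,0,0],[0,0,0],30],[[1,0,0],[0,0,0],30],[[0,0,0],[0,0,0],30]]' >/dev/null && python3 chk.py && python3 -m inch '[[[1,0,0],[0,0,0],30],[[1,0,0],[0,0,0],30],[[0,0,0],[0,0,0],30]]' >/dev/null && python3 chk.py && python3 -m inch '[[[1,0,0],[0,0,0],30],[[1,0,0],[0,0,0],30],[[0,0,0],[0,0,0],30]]' >/dev/null && python3 chk.py && python3 -m inch '[[[1,0,0],[0,0,0],30],[[1,0,0],[0,0,0],30],[[0,0,0],[0,0,0],30]]' >/dev/null && python3 chk.py && python3 -m inch '[[[1,0,0],[0,0,0],30],[[1,0,0],[0,0,0],30],[[0,0,0],[0,0,0],30]]' >/dev/null && python3 chk.py
```

```text
[0.5245 0.142  0.217 ] [-0.95  0.11 -1.38]
[0.5245 0.142  0.2149] [-0.06 -0.4  -2.95]
[0.5245 0.142  0.2127] [-0.23  0.37 -3.42]
[0.5245 0.142  0.2106] [ 0.62  0.67 -2.34]
[0.5245 0.1419 0.2084] [ 0.29 -0.66 -1.98]
[0.5246 0.142  0.2071] [-0.72 -0.31 -0.16]
```

```bash

python3 -m inch '[[[1,0,0],[0,0,0],30],[[0,0,0],[0,0,0],30]]' >/dev/null && python3 chk.py && python3 -m inch '[[[1,0,0],[0,0,0],30],[[0,0,0],[0,0,0],30]]' >/dev/null && python3 chk.py && python3 -m inch '[[[1,0,0],[0,0,0],30],[[0,0,0],[0,0,0],30]]' >/dev/null && python3 chk.py
```

```text
[0.5246 0.142  0.2065] [-0.6   0.73  1.88]
```

```bash

python3 -m inch '[[[0,0,0],[0,0,0],30]]' >/dev/null; python3 chk.py ; python3 -m inch '[[[0.5,0,0],[0,0,0],30],[[0,0,0],[0,0,0],30]]' >/dev/null; python3 chk.py; python3 -m inch '[[[0,0,0],[0,0,0],30]]' >/dev/null; python3 chk.py
```

```text
[0.5245 0.142  0.2066] [-1.79 -1.2   0.97]
[0.5245 0.142  0.2063] [-0.87 -0.8   0.82]
[0.5245 0.142  0.2064] [-1.42 -0.69  1.71]
```

```bash

python3 -m inch '[[[0,0,0],[0,0,0],46],[[0,0,0],[0,0,0],50],[[0,0,0],[0,0,0],60],[[0,0,0],[0,0,0],75],[[0,0,0],[0,0,0],85],[[0,0,0],[0,0,0],85],[[0,0,0],[0,0,0],85]]' 20; python3 - <<'E'
from h import *
go([.524,.142,.30])
a=arm.grab_frame("scene")[60:260,200:420];b=arm.grab_frame("wrist")
cv2.imwrite("pics/r1.png",np.hstack([cv2.resize(a,(400,364)),cv2.resize(b,(400,364))])[...,::-1])
E
```

```text
time_s: 14.0
tcp_pos: [0.5256, 0.1422, 0.2061]
orientation: [0.952, 1.564, -0.756]
force: [-0.6, 0.2, 0.3]
grip_width: 0.997
t 14.0 tcp [0.5256 0.1422 0.2061] F [-0.55  0.16  0.29] grip 85.1
axes xyz rows [[0.005, -0.004, -1.0], [0.991, -0.136, 0.005], [-0.136, -0.991, 0.004]] q [ 0.267  0.35  -0.273  0.944 -0.006  1.974]
tool shift mm [-93.9  -1.1   0.8]
```

View pics/r1.png

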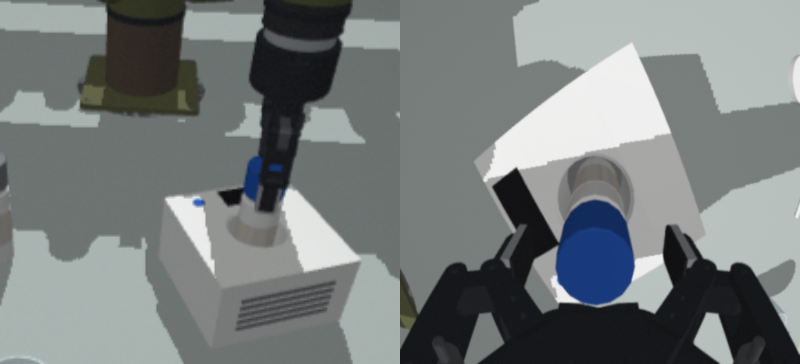

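The bottle stands upright in the well with both fingers clear of the cap. I'll retract straight up and check.

```bash

python3 -m inch '[[[-6,0,0],[0,0,0],85],[[-15,0,0],[0,0,0],85],[[-25,0,0],[0,0,0],85],[[-30,0,0],[0,0,0],85],[[-30,0,0],[0,0,0],85],[[-20,0,0],[0,0,0],85],[[0,0,50],[0,0,0],85],[[0,0,60],[0,0,0],85],[[0,0,50],[0,0,0],85],[[0,0,0],[0,0,0],85],[[0,0,0],[0,0,0],85]]'; python3 - <<'E'
from h import *
a=arm.grab_frame("scene");b=arm.grab_frame("top")
cv2.imwrite("pics/f1.png",np.hstack([cv2.resize(a,(400,300)),cv2.resize(b,(400,300))])[...,::-1])
for n,I in(("top",b),("scene",a)):
    H=cv2.cvtColor(I,cv2.COLOR_RGB2HSV).astype(int)
    for c,m in(("blue",(abs(H[...,0]-115)<12)&(H[...,1]>150)),("red",((H[...,0]<6)|(H[...,0]>174))&(H[...,1]>150))):
        k,l,s,ce=cv2.connectedComponentsWithStats(m.astype(np.uint8))
        for i in range(1,k):
            if 150<s[i,4]<900: print(n,c,s[i],ce[i].round(1),plane(n,ce[i],(.163 if n=="top" else .155) if c=="blue" else .133 if n=="top" else .125).round(4))
E
```

```text
time_s: 15.48
tcp_pos: [0.5049, -0.0187, 0.3487]
orientation: [1.555, 1.551, -0.15]
force: [-0.5, 0.5, 0.4]
grip_width: 0.992
top blue [  0 165  36  54 615] [ 26.8 195.2] [0.4712 0.4749 0.163 ]
top red [385 178  20  20 303] [394.4 187.3] [ 0.5688 -0.3193  0.133 ]
scene blue [ 57   0  19  40 297] [66.2 19.2] [-0.3536 -0.8571  0.155 ]
scene blue [333 146  27  25 524] [346.1 157.8] [0.5211 0.1413 0.155 ]
scene blue [ 57 308  19  76 415] [ 66.4 347.5] [ 0.9297 -0.2035  0.155 ]
scene red [ 92 157  27  26 544] [105.  169.6] [ 0.5695 -0.3195  0.125 ]
```

View pics/f1.png

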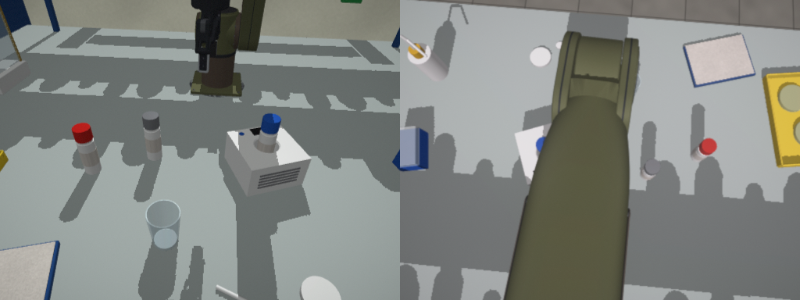

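The blue bottle stands upright in the well with its cap at (346,158) in the scene view. Red and grey are where they were, and the gripper is clear.

```bash
python3 -c "
from bench import arm
print(arm.finish_job())"
```

```text
the job is handed in; nothing more can be done
None
```

The blue-capped bottle is standing in the white cooling well, and I handed the job in at about 15.6 s of the 48 s allowed.

- **Grasp and carry:** I gripped the cap about 20 mm below its top, lifted it, carried it to the well and lined it up over the hole.
- **Finding the floor:** I lowered it in small steps until the upward push held. The vertical force went from about −2.4 N to about +1.2 N, peaking at 1.9 N, with the underside about 58 mm below the rim. Only then did I open the fingers and back straight out.
- **Last checks:** The scene view puts the blue cap at about (0.521, 0.141), within about 3 mm of the hole's centre, and the bottle is upright. The red cap measured the same as at the start. I checked the grey bottle only by eye; it looks unmoved.
- **Limits of the checks:** The arm hid most of the blue cap in the final top view, so its position there comes from the scene camera alone. The force readings had about 1 N of noise, so I confirmed the contact over four readings in a row.

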